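# Close the vial drawer, then press the flask into the sprung shaker ring and hold it

## Task

The stain in the round-bellied flask has settled and needs shaking. First push the open vial drawer under the bottle shaker fully home past its ball catch, so that it cannot rattle out; then stand the flask upright inside the shaker's sprung ring cradle and press it right down against the springs. The shaker runs only while the ring is held down, so finish still holding the flask pressed down, and leave everything else on the bench where it is.

Things in the scene. Friction and masses are not known exactly. Their poses are not given: they have to be found in the camera images.
- stand: fixed plywood drawer unit, 190 mm deep (x), 180 wide (y), 70 high, with a green bottle shaker on top (130 x 130 mm, to 128 mm above the bench, its front 55 mm behind the unit's front face). Origin: centre of the unit's underside, z up. Its +x is the way the drawer is pushed home; the drawer faces its -x. The cradle's axis is at x = +25 mm, y = 0.
- drawer (a joint): opening of the vial drawer in m: 0 = home, grows as it is pulled out (at most 95 mm); starts 40 to 70 mm open. Slides with about 1 N of friction; over the last 10 mm a sprung ball catch resists with up to about 8 N; from about 3 mm before home on it pulls the drawer in against its stop and keeps it there.
- drawer_pull (a point): middle of the drawer's level bar handle, a round steel bar 10 mm thick, 80 mm long along the stand's y, 42 mm above the bench and 25 mm in front of the drawer front (178 mm wide, 6 to 68 mm above the bench). Moves with the drawer; when home it is at x = -132 mm, y = 0 of the stand.
- cradle (a joint): how far the sprung ring cradle is pressed down, in m: 0 = up, 0.014 = right down on its stop. It moves straight down on three spring posts (52 mm from its axis, tops below the ring's rim). It takes about 7 N to start it and 17 N right down, the flask's weight included (which alone does not sink it); it springs up when let go.
- cradle_seat (a point): centre of the cradle's inner floor, where the flask's base rests: 164 mm above the bench when up; axes as the stand's. Round it stands the ring, aluminium with a rubber lip, 73 mm inside and 89 mm outside diameter, its rim 25 mm above this point. Moves with the cradle.
- flask: amber glass flask: round belly 72 mm wide (widest 32 mm above the base, narrowing to a flat 44 mm base that leads it into the ring), straight neck and black cap, both 27 mm thick, 69 to 118 mm above the base, to grip or press on. 0.2 to 0.4 kg. Origin: centre of the base; z up. Stands on the robot's right; it, the tall bottle and the jar change places.
- tall_bottle: bystander: straight amber bottle with a black cap, 62 mm diameter, 170 mm high. Origin: centre of its base
- jar: bystander: squat straight amber jar with a wide black lid, 70 mm diameter, 85 mm high. Origin: centre of its base
- glue_can: bystander: steel can, 80 mm diameter, 110 mm high. Origin: centre of its base
- hammer: bystander: hammer lying on the bench on the far left. Origin: under its middle
- screwdriver: bystander: screwdriver lying on the left. Origin: under its middle
- brush: bystander: flat brush lying at the right. Origin: under its middle
- offcut: bystander: offcut of pale wood lying on the left, 120 x 45 x 30 mm. Origin: centre of its underside
Not all that is in view belongs to the job. What is shaped like the flask but turquoise is not meant.

How it is judged:
On the way, in this order (a step that is already met when the one before it is completed fails the run):
1. the vial drawer is pushed fully home and seated at its catch (value of joint drawer below 0.003 m), for 0.3 s.
2. with the drawer home, the flask stands in the ring cradle and is pressed down by the robot (value of joint drawer below 0.003 m and value of joint cradle above 0.01 m and horizontal distance between flask and cradle_seat below 0.005 m and z of flask in the frame of cradle_seat below 0.005 m and angle between flask's own z axis and vertical below 0.2 rad and contact force between flask and stand above 6 N and contact force between any of the fingers, the arm and flask above 3 N), for 0.5 s.
At the end, for the whole second after the job is handed in: Drawer home (within 3 mm); flask upright (0.2 rad) in the ring, its base within 5 mm of the cradle floor and axis, still; the robot presses it (over 3 N, cradle over 6 N) and keeps the cradle at least 10 of its 14 mm down through the last second; no bystander over 40 mm from its start (all of step 2 and linear speed of flask below 0.02 m/s and distance of each of tall_bottle, jar, glue_can, hammer, screwdriver, brush, offcut from where it was at the start of the episode below 0.04 m); the arm keeps its last pose, push and grip.
It fails at once if another thing on the bench is shoved or knocked over (moved by more than 40 mm) (distance of any of tall_bottle, jar, glue_can, hammer, screwdriver, brush, offcut from where it was at the start of the episode above 0.04 m).
It fails at once if the flask is tipped over (more than 0.7 rad from upright) (angle between flask's own z axis and vertical above 0.7 rad).
It also fails if it takes over 54 s, if anything falls off the work surface, if the arm or the gripper's body presses on something with over 40 N, if the wrist force passes 120 N, or if a joint passes its speed limit or range.

## Robot

A 6-joint arm with a two-finger parallel gripper is mounted at the origin on the work surface. World frame = base frame: x ahead of the robot, y to its left, z up, the work surface at z = 0. Lengths are in m, angles in rad, forces in N, time in s.
With the tool pointing down it reaches from about 0.375 to 0.975 m from the base axis. Payload 3.8 kg.
Tool frame: the origin (TCP) lies midway between the tips of the shut fingers; the grasp point (between the pads) lies 19 mm behind it; z points along the fingers, y is the line along which they close (so a half turn about z gives the same grasp; the last joint's range is limited). The gripper opens to 85 mm and grips with 20 to 120 N. Pads are 22 mm wide; open, the fingers measure 114 mm over their backs; the gripper's body (76 mm by 85 mm) begins 54 mm behind the grasp point. The pads swing forward as they close: fully open they stand 13 mm farther back than shut.
Start: joints at [1.218, 0.264, 1.604, -0, 1.274, -0.037], TCP at [0.21, 0.642, 0.231] pointing down, gripper open.
Joint ranges: [-2.63, 2.63], [-0.94, 2.18], [0.31, 2.57], [-1.31, 4.45], [0, 2.66], [-2.55, 2.55]. Speed limits (rad/s): [2.57, 2.57, 3.14, 3.14, 3.14, 3.14].

## Interface

Orientations are given as a rotation vector (axis times angle).
In Python, from workcell import bot, cams gives the robot as it stands.
- The arm moves only by the tool play_rows, never from a script. Its argument "rows" is a list of rows, each a list of 2 entries, a list of its own where there are three numbers: the shift along the tool's x, y, z scaled (see below), then the turn, a rotation vector about the tool's x, y, z scaled (see below). A call has 1 to 20 rows; each row is the pose to reach, as a shift and turn from the pose commanded when the call began, along the tool's axes at that moment; what a row does not reach only later rows make up. The controller multiplies each number of a shift by 250 mm and each number of a turn by 45 degrees. A row lasts 1/12 s, in which the tool goes at most 41.7 mm and 7.16 degrees, less where a joint would pass 70% of its speed; a pose out of reach is approached as far as the arm can. A call with a number of a shift or a turn outside -1 to 1 is refused whole. A call with a gripper value outside its range is refused whole. "claw" is the opening, from -1 (shut) to 1 (fully open), set as the call begins (left out, the last holds). The fingers move at their own pace and stop on an object; "newtons" is the grip in N (left out, the last holds). Time passes only in rows, so rows that repeat a pose let the fingers close. It gives the time, the measured TCP pose, the force, the opening and the grip force at its end, in the units of the state.
- bot.read_state(): the state, without advancing time (a new reading comes with each control period).
- cams.read_camera(name): name is "scene" or "top" or "wrist"; returns a dict with "image" (384x512x3 uint8, red, green, blue), "K" (3x3 intrinsics, pixels), "k1" (the pictures are not rectified: a ray, as slopes to the right and down, at radius r is drawn at 1 + k1 r^2 times it, then the intrinsics apply), "T" (4x4, takes a point from camera to world coordinates); the wrist camera has in their place "mount" (4x4, takes a point from camera to tool coordinates, whose origin is the TCP and whose axes are the flange's). Camera axes: x right, y down, z forward; pixel columns grow to the right and rows downward; lengths in m; the calibration is good to about 2 mm. A picture is of the moment at which its call begins: read the wrist's pose just before it. There is no depth.
- bot.finish_job(): hands the job in; it is judged then, once.
The state is a dict: "time": time; "q": joint angles; "joint_vel": joint speeds; "joint_torque": joint torques, N m; "tool_pos": TCP position; "tcp_rot": TCP orientation; "wrist_force": force on the tool from outside, world axes, zero at the start; "torque": the same for the moment, N m; "width": opening from 0.0 (shut) to 1.0 (fully open); "grip_force": force on a finger pad.
Only numpy, scipy, OpenCV 4.12 (cv2) and the standard library are available. Lean on these libraries where they do the work, as an engineer would, in place of code of your own. Each camera call takes 0.05 s, during which the arm holds its last target. There are 200 camera calls.

## Working session

There is one attempt and no reset: what is moved stays moved. The work goes in short steps, Python scripts to look and compute and a tool call to move; the robot and the scene stay as the last step left them, time stands still between calls to the robot, and variables do not carry over. Pictures are saved under pics/ and viewed, at most 10 in all, crops included, and the job is handed in when it is done.

Besides the shell and the picture viewer there is one more tool, called as name(argument=value, ...), one argument or row to a line, values as JSON. play_rows: Moves the arm, as the interface text tells. Its arguments: {"type":"object","properties":{"rows":{"type":"array","items":{"type":"array"}},"claw":{"type":"number"},"newtons":{"type":"number"}},"required":["rows"]}

```bash
mkdir -p pics; ls; cat > h.py <<'E'
import numpy as np, cv2
from scipy.spatial.transform import Rotation as R
from workcell import bot, cams
def ray(c,u,v,T=None):
    K=c["K"]; T=c["T"] if T is None else T
    xd=np.array([(u-K[0][2])/K[0][0],(v-K[1][2])/K[1][1]]); x=xd.copy()
    for _ in range(20): x=xd/(1+c["k1"]*(x@x))
    T=np.array(T); return T[:3,3],T[:3,:3]@np.array([x[0],x[1],1])
def onz(c,u,v,z,T=None):
    o,d=ray(c,u,v,T); return o+d*(z-o[2])/d[2]
def proj(c,p,T=None):
    T=np.array(c["T"] if T is None else T); q=T[:3,:3].T@(np.array(p)-T[:3,3]); s=q[:2]/q[2]; s=s*(1+c["k1"]*(s@s))
    return np.array([c["K"][0][0]*s[0]+c["K"][0][2],c["K"][1][1]*s[1]+c["K"][1][2]])
def toolT():
    s=bot.read_state(); T=np.eye(4); T[:3,:3]=R.from_rotvec(s["tcp_rot"]).as_matrix(); T[:3,3]=s["tool_pos"]; return T,s
E
python3 - <<'E'
from h import *
import pickle
T,s=toolT(); print(s)
d={}
for n in ["scene","top","wrist"]:
    c=cams.read_camera(n); d[n]=c; print(n,np.array(c["K"]).tolist(),c["k1"],np.round(c.get("T",c.get("mount")),3).tolist())
pickle.dump(d,open("c0.pkl","wb"))
a=np.hstack([cv2.resize(d[n]["image"],(400,300)) for n in ["scene"]])
cv2.imwrite("pics/scene.png",cv2.resize(d["scene"]["image"],(800,600))[:,:,::-1]); cv2.imwrite("pics/top.png",cv2.resize(d["top"]["image"],(800,600))[:,:,::-1])
E
```

```text
pics
{'time': 0.0, 'q': array([ 1.21807485e+00,  2.64746532e-01,  1.60537033e+00, -3.95519310e-05,
        1.27371058e+00, -3.68878751e-02]), 'joint_vel': array([ 0.00154148, -0.00021199,  0.00163709,  0.00096842, -0.00185461,
       -0.00024085]), 'joint_torque': array([ 6.07675920e-04, -5.15103757e+01, -3.67319155e+01, -5.98695647e-05,
        1.27740187e-02, -6.94304518e-06]), 'tool_pos': array([0.20941412, 0.64092251, 0.22996848]), 'tcp_rot': array([-0.49397033, -3.10211233,  0.00345507]), 'wrist_force': array([-0.63407842, -0.48305633,  0.44216324]), 'torque': array([-0.07854016, -0.02087734,  0.01227268]), 'grip_force': 0.0, 'width': 0.9985718009332997}
scene [[469.1629040165624, 0.0, 265.186217392933], [0.0, 469.1629040165624, 192.86079785374986], [0.0, 0.0, 1.0]] -0.18619724533861215 [[0.283, 0.814, -0.508, 1.266], [0.959, -0.242, 0.147, -0.173], [-0.004, -0.529, -0.849, 1.37], [0.0, 0.0, 0.0, 1.0]]
top [[400.54953987095325, 0.0, 258.38265586397836], [0.0, 400.54953987095325, 190.80883375459211], [0.0, 0.0, 1.0]] 0.0023265515468008564 [[-0.027, -0.982, 0.189, 0.272], [-1.0, 0.028, -0.001, 0.012], [-0.004, -0.189, -0.982, 1.447], [0.0, 0.0, 0.0, 1.0]]
wrist [[333.00046996032256, 0.0, 254.13147244022446], [0.0, 333.00046996032256, 187.76169774596195], [0.0, 0.0, 1.0]] -0.06154065026621136 [[0.001, -0.949, -0.316, 0.082], [1.0, 0.001, 0.0, 0.001], [-0.0, -0.316, 0.949, -0.142], [0.0, 0.0, 0.0, 1.0]]
```

View pics/scene.png

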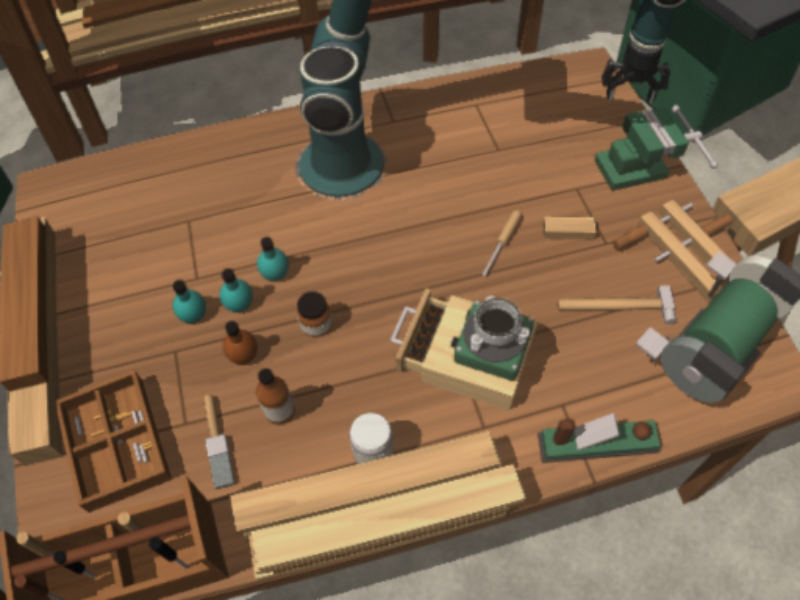

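View pics/top.png

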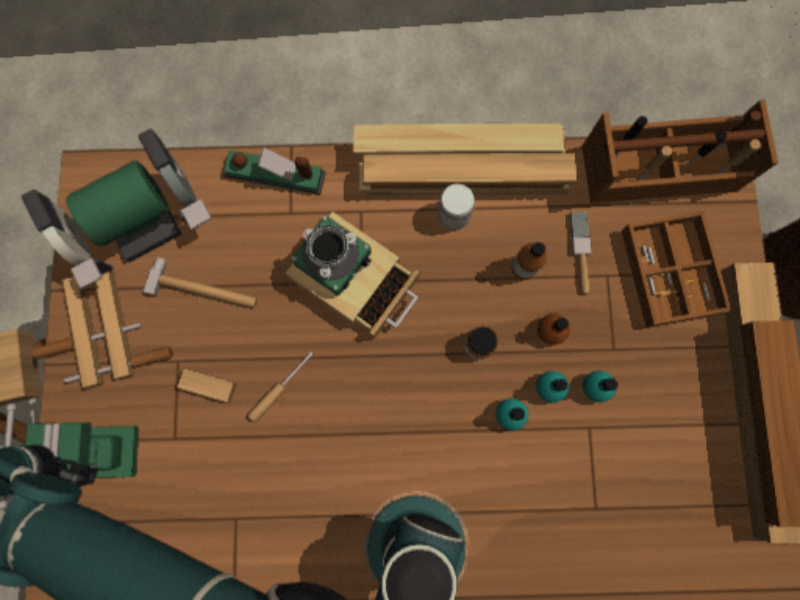

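Scene picture (800x600): the robot base is top centre and the drawer unit is at (470,345), with the ring at (497,320) and the handle at (403,325). In the top picture, the ring is at (331,245) and the handle at (402,310).

These could be taken for the flask (scene pixel / top pixel):
- **Amber round-bellied:** (239,343) / (553,329)
- **Tall amber bottle:** (273,395) / (530,260)
- **Jar:** (313,312) / (482,342)
- **Turquoise flasks:** (189,303), (236,292) and (272,260) in the scene picture

I choose the amber round-bellied one and will check it in a close crop.

```bash
python3 - <<'E'
from h import *
import pickle
d=pickle.load(open("c0.pkl","rb"))
def crop(n,u0,v0,w,h): # orig px
    return cv2.resize(d[n]["image"][v0:v0+h,u0:u0+w],(400,300),interpolation=cv2.INTER_CUBIC)
a=np.vstack([np.hstack([crop("scene",130,190,80,60),crop("top",320,180,80,60)]),np.hstack([crop("scene",240,180,120,90),crop("top",170,130,120,90)])])
cv2.imwrite("pics/crop.png",a[:,:,::-1])
E
```

```text
(no output)
```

View pics/crop.png

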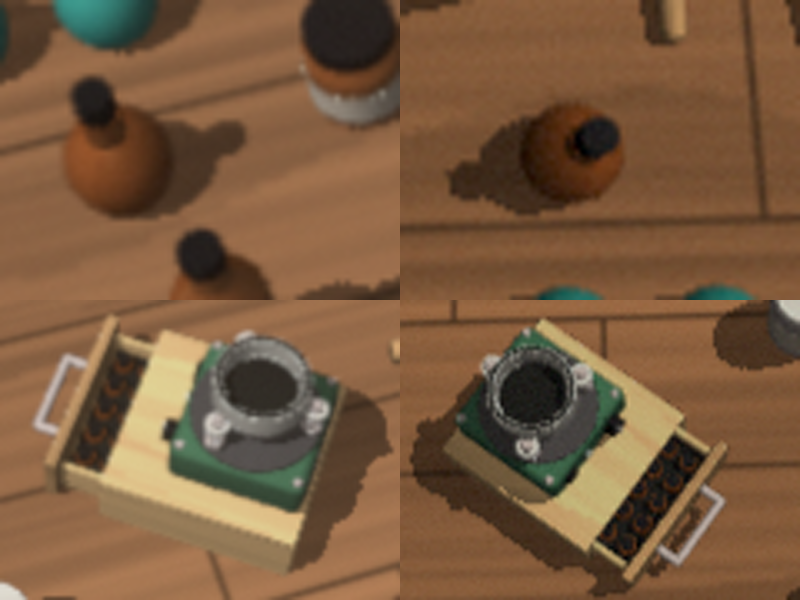

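The crop confirms the choice: round belly and narrow neck, with the belly at scene crop (118,160) and top crop (573,152). The drawer unit's corners, ring and handle show clearly in the lower two panels.

```bash
python3 - <<'E'
from h import *
import pickle
from scipy.optimize import least_squares
d=pickle.load(open("c0.pkl","rb")); S,T=d["scene"],d["top"]
fs=lambda x,y:(240+x/3.3333,180+(y-300)/3.3333); ft=lambda x,y:(170+(x-400)/3.3333,130+(y-300)/3.3333)
# (cam,pixel, stand xyz, drawer?)
obs=[(T,ft(533,388),(.025,0,.189),0),(S,fs(262,374),(.025,0,.189),0),
(T,ft(590,548),(-.095,.09,.07),0),(T,ft(685,415),(-.095,-.09,.07),0),(T,ft(545,320),(.095,-.09,.07),0),(T,ft(447,447),(.095,.09,.07),0),
(S,fs(165,330),(-.095,.09,.07),0),(S,fs(102,498),(-.095,-.09,.07),0),(S,fs(293,543),(.095,-.09,.07),0),
(T,ft(720,492),(-.132,-.036,.042),1),(T,ft(676,560),(-.132,.036,.042),1),(S,fs(70,360),(-.132,.036,.042),1),(S,fs(40,429),(-.132,-.036,.042),1)]
def f(p):
    r=[]
    for c,px,q,m in obs:
        x,y=q[0]-m*p[3],q[1]; w=(p[0]+np.cos(p[2])*x-np.sin(p[2])*y,p[1]+np.sin(p[2])*x+np.cos(p[2])*y,q[2]); r+=list(proj(c,w)-px)
    return r
# visible labels may be mirrored; try several yaw starts
for y0 in (0.5,2,-1,-2.5):
    s=least_squares(f,[.6,.1,y0,.05],loss="soft_l1"); print(s.cost,s.x)
    if s.cost<100: b=s
print(np.round(np.array(f(b.x)).reshape(-1,2),1).tolist())
fo=[(S,(130+118/5,190+160/5),.034),(T,(320+173/5,180+152/5),.034),(S,(130+95/5,190+87/5),.118),(T,(320+198/5,180+137/5),.116)]
for c,px,z in fo: print(onz(c,*px,z))
for n,px,z in [("jar",(482/1.5625,342/1.5625),.07),("tall",(537/1.5625,250/1.5625),.17),("can",(457/1.5625,198/1.5625),.11)]: print(n,onz(T,*px,z))
E
```

```text
18.08048136818626 [0.62054628 0.14815333 0.94326692 0.03819096]
18.080481368168776 [0.62054627 0.14815333 0.94326699 0.03819096]
18.080481368169124 [0.62054627 0.14815333 0.943267   0.03819096]
683.4046547934955 [ 0.65261741  0.11833231 -2.85718214 -0.3142548 ]
[[-0.9, -0.7], [-1.2, 0.4], [-0.8, 0.1], [-0.0, -1.4], [-1.5, -1.7], [-1.8, 0.4], [-2.8, -0.6], [-2.1, -4.7], [-0.4, 0.2], [-1.6, 1.1], [0.1, -2.9], [-1.4, 1.6], [0.1, -1.1]]
[ 0.47033497 -0.32348326  0.034     ]
[ 0.46365909 -0.32915747  0.034     ]
[ 0.46480771 -0.31960185  0.118     ]
[ 0.46218667 -0.32681451  0.116     ]
jar [ 0.43371087 -0.15934928  0.07      ]
tall [ 0.6133029  -0.27256403  0.17      ]
can [ 0.75487729 -0.11485435  0.11      ]
```

```bash
cat >> h.py <<'E'
def rel(P,Q,yP=None,yQ=None,T=None):
    """numbers for moving from tool pose to world point Q (tool x yaw deg yQ)"""
    if T is None: T,_=toolT()
    s=T[:3,:3].T@(np.array(Q)-T[:3,3])/.25
    c=np.arctan2(T[1,0],T[0,0]); turn=None
    if yQ is not None:
        a=np.deg2rad(yQ); D=np.array([[np.cos(a),np.sin(a),0],[np.sin(a),-np.cos(a),0],[0,0,-1]]).T
        D=np.column_stack([[np.cos(a),np.sin(a),0],[np.sin(a),-np.cos(a),0],[0,0,-1]])
        turn=np.round(np.rad2deg(R.from_matrix(T[:3,:3].T@D).as_rotvec())/45,3)
    return np.round(s,3),turn
E
python3 - <<'E'
from h import *
print(rel(0,(.36,.42,.25)),rel(0,(.38,.18,.25)),rel(0,(.49,-.03,.25),yQ=144))
E
```

```text
(array([-0.847, -0.654, -0.078]), None) (array([-1.221, -1.541, -0.076]), None) (array([-1.9  , -2.203, -0.075]), array([-0.002,  0.   ,  0.398]))
```

play_rows(
  rows=[
    [[-0.85,-0.65,-0.08],[0,0,0]],
    [[-0.85,-0.65,-0.08],[0,0,0]],
    [[-0.85,-0.65,-0.08],[0,0,0]],
    [[-0.85,-0.65,-0.08],[0,0,0]],
    [[-0.85,-0.65,-0.08],[0,0,0]],
    [[-0.85,-0.65,-0.08],[0,0,0]],
    [[-0.85,-0.65,-0.08],[0,0,0]],
  ],
  claw=-1,
  newtons=60,
)

```text
time: 0.73
tool_pos: [0.3632, 0.4173, 0.2515]
tcp_rot: [0.497, 3.1, -0.002]
wrist_force: [-0.1, 0.2, -0.3]
width: 0.007
grip_force: 0.0
```

play_rows(
  rows=[
    [[-0.37,-0.89,0],[0,0,0]],
    [[-0.37,-0.89,0],[0,0,0]],
    [[-0.37,-0.89,0],[0,0,0]],
    [[-0.37,-0.89,0],[0,0,0]],
    [[-0.37,-0.89,0],[0,0,0]],
    [[-0.37,-0.89,0],[0,0,0]],
    [[-0.37,-0.89,0],[0,0,0]],
  ],
)

```text
time: 1.32
tool_pos: [0.3798, 0.176, 0.251]
tcp_rot: [0.502, 3.101, -0.004]
wrist_force: [-0.3, -0.1, 0.5]
width: -0.003
grip_force: 0.0
```

play_rows(
  rows=[
    [[-0.68,-0.66,0],[0,0,0.4]],
    [[-0.68,-0.66,0],[0,0,0.4]],
    [[-0.68,-0.66,0],[0,0,0.4]],
    [[-0.68,-0.66,0],[0,0,0.4]],
    [[-0.68,-0.66,0],[0,0,0.4]],
    [[-0.68,-0.66,0],[0,0,0.4]],
    [[-0.68,-0.66,0],[0,0,0.4]],
    [[-0.68,-0.66,0],[0,0,0.4]],
    [[-0.68,-0.66,0],[0,0,0.4]],
  ],
)

```text
time: 2.07
tool_pos: [0.49, -0.0281, 0.2508]
tcp_rot: [-0.973, -2.985, -0.001]
wrist_force: [-0.3, 0.3, 0.2]
width: 0.001
grip_force: 0.0
```

```bash
python3 - <<'E'
from h import *
import pickle
T,s=toolT(); c=cams.read_camera("wrist"); pickle.dump((T,c),open("c1.pkl","wb"))
print(s["time"],s["tool_pos"],T[:3,0],s["q"])
cv2.imwrite("pics/w1.png",cv2.resize(c["image"],(800,600),interpolation=cv2.INTER_CUBIC)[:,:,::-1])
E
```

```text
2.0667 [ 0.48999331 -0.02805197  0.25079933] [-0.80782026  0.58942699  0.00150026] [-1.08445054e-01 -1.01180258e-01  1.96093429e+00  7.38057365e-04
  1.28316235e+00 -1.04910111e+00]
```

View pics/w1.png

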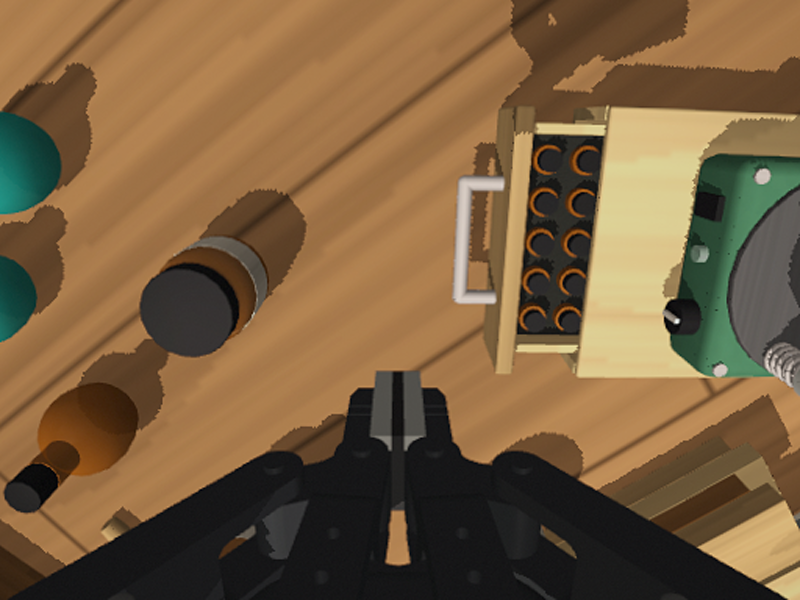

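The wrist picture shows the handle bar from (463,180) to (459,300) and the unit's front top edge from (607,107) to (579,376). The flask is at the left, with its cap at (32,488) and belly at (88,428), and the jar is at (190,310).

```bash
python3 - <<'E'
from h import *
import pickle
T,c=pickle.load(open("c1.pkl","rb")); C=T@np.array(c["mount"]); k=1.5625
g=lambda u,v,z: onz(c,u/k,v/k,z,C)
a,b=g(463,185,.042),g(459,295,.042); e,f=g(607,107,.07),g(579,376,.07)
print("bar",a,b,(a+b)/2,np.linalg.norm(a-b)); 
print("edge",e,f,np.linalg.norm(e-f))
for p,q in ((a,b),(e,f)): v=p-q; print("yaw of y_s",np.rad2deg(np.arctan2(v[1],v[0])))
print("belly",g(88,428,.034),"cap",g(32,490,.118))
m=(a+b)/2; xs=np.array([np.cos(.943),np.sin(.943),0])
mid=(e+f)/2; print("stand from edge",mid+.095*xs,"opening",(mid-m)@xs-.037)
print(rel(0,(m-.045*xs)*[1,1,0]+[0,0,.032]))
E
```

```text
bar [0.48239899 0.03237204 0.042     ] [ 0.54498548 -0.01308377  0.042     ] [0.51369224 0.00964413 0.042     ] 0.0773517889052008
edge [0.48969847 0.12699351 0.07      ] [0.63422069 0.02421811 0.07      ] 0.17733994578071594
yaw of y_s 144.00955163796726
yaw of y_s 144.58188142222778
belly [ 0.46499568 -0.32261937  0.034     ] cap [ 0.4658703  -0.31208065  0.118     ]
stand from edge [0.61775903 0.15249158 0.07      ] opening 0.04473479382210021
(array([ 0.009, -0.003,  0.876]), None)
```

play_rows(
  rows=[
    [[0,0,0.15],[0,0,0]],
    [[0,0,0.3],[0,0,0]],
    [[0,0,0.45],[0,0,0]],
    [[0,0,0.6],[0,0,0]],
    [[0,0,0.72],[0,0,0]],
    [[0,0,0.82],[0,0,0]],
    [[0,0,0.88],[0,0,0]],
    [[0,0,0.88],[0,0,0]],
  ],
)

```text
time: 2.78
tool_pos: [0.4861, -0.0266, 0.0275]
tcp_rot: [-0.967, -2.981, 0.002]
wrist_force: [-0.6, -0.3, -0.1]
width: 0.002
grip_force: 0.0
```

play_rows(
  rows=[
    [[0,0.04,0],[0,0,0]],
    [[0,0.07,0],[0,0,0]],
    [[0,0.1,0],[0,0,0]],
    [[0,0.12,0],[0,0,0]],
    [[0,0.14,0],[0,0,0]],
    [[0,0.16,0],[0,0,0]],
    [[0,0.18,0],[0,0,0]],
    [[0,0.2,0],[0,0,0]],
    [[0,0.22,0],[0,0,0]],
    [[0,0.23,0],[0,0,0]],
  ],
)

```text
time: 3.62
tool_pos: [0.5246, 0.0182, 0.0313]
tcp_rot: [0.973, 2.987, 0.0]
wrist_force: [-0.0, 0.3, 1.1]
width: 0.0
grip_force: 0.4
```

play_rows(
  rows=[
    [[0,0.01,0],[0,0,0]],
    [[0,0.02,0],[0,0,0]],
    [[0,0.03,0],[0,0,0]],
    [[0,0.03,0],[0,0,0]],
  ],
)

```text
time: 3.95
tool_pos: [0.5282, 0.0233, 0.0311]
tcp_rot: [-0.973, -2.986, 0.002]
wrist_force: [-1.2, -1.9, 2.6]
width: 0.004
grip_force: 1.0
```

play_rows(
  rows=[
    [[0,0.01,0],[0,0,0]],
    [[0,0.02,0],[0,0,0]],
    [[0,0.03,0],[0,0,0]],
    [[0,0.03,0],[0,0,0]],
  ],
)

```text
time: 4.28
tool_pos: [0.5323, 0.0289, 0.0311]
tcp_rot: [-0.972, -2.986, 0.004]
wrist_force: [-2.8, -8.0, 3.1]
width: -0.004
grip_force: 3.8
```

play_rows(
  rows=[
    [[0,0.01,0],[0,0,0]],
    [[0,0.02,0],[0,0,0]],
    [[0,0.02,0],[0,0,0]],
  ],
)

```text
time: 4.53
tool_pos: [0.5326, 0.0294, 0.031]
tcp_rot: [-0.967, -2.984, 0.016]
wrist_force: [-9.8, -21.3, 12.4]
width: -0.0
grip_force: 12.2
```

play_rows(
  rows=[
    [[0,-0.03,0],[0,0,0]],
    [[0,-0.06,0],[0,0,0]],
    [[0,-0.12,0],[0,0,0]],
    [[0,-0.18,-0.05],[0,0,0]],
    [[0,-0.2,-0.2],[0,0,0]],
    [[0,-0.22,-0.36],[0,0,0]],
    [[0,-0.24,-0.52],[0,0,0]],
    [[0,-0.25,-0.68],[0,0,0]],
    [[0,-0.25,-0.84],[0,0,0]],
    [[0,-0.25,-0.92],[0,0,0]],
    [[0,-0.25,-0.92],[0,0,0]],
  ],
  claw=1,
)

```text
time: 5.45
tool_pos: [0.5029, -0.0164, 0.2684]
tcp_rot: [0.969, 2.976, 0.007]
wrist_force: [1.5, 0.3, 0.8]
width: 1.001
grip_force: 0.0
```

```bash
python3 - <<'E'
from h import *
import pickle
T,s=toolT(); c=cams.read_camera("wrist"); pickle.dump((T,c),open("c2.pkl","wb"))
print(s["time"],s["tool_pos"],T[:3,0],s["q"])
cv2.imwrite("pics/w2.png",cv2.resize(c["image"],(800,600),interpolation=cv2.INTER_CUBIC)[:,:,::-1])
E
```

```text
5.45 [ 0.50290365 -0.01639242  0.26835613] [-0.80801523  0.5890747  -0.01011831] [-8.30704862e-02 -9.60454851e-02  1.92410078e+00  1.46975939e-03
  1.30082919e+00 -1.02433873e+00]
```

View pics/w2.png

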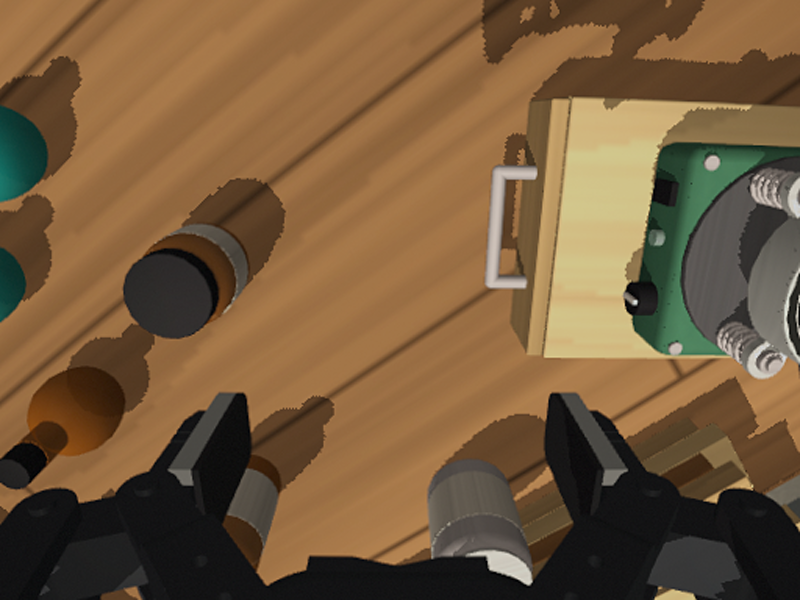

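The drawer front now sits flush with the unit; the handle bar is at (493,228). The flask's cap is at (22,465). Next I look at the ring from above.

```bash
python3 - <<'E'
from h import *
import pickle
T,c=pickle.load(open("c2.pkl","rb")); C=T@np.array(c["mount"]); k=1.5625
g=lambda u,v,z: onz(c,u/k,v/k,z,C)
m=(g(497,175,.042)+g(491,280,.042))/2; print("bar",m, "home est",m+.132*np.array([.584,.812,0]))
print("cap",g(20,467,.118),"belly",g(77,411,.034)); print(rel(0,(.633,.171,.40),yQ=144.3))
E
```

```text
bar [0.54062368 0.04510093 0.042     ] home est [0.61771168 0.15228493 0.042     ]
cap [ 0.46558731 -0.31299721  0.118     ] belly [ 0.46614544 -0.32285996  0.034     ]
(array([ 0.013,  0.918, -0.536]), array([ 0.006,  0.008, -0.009]))
```

Bar is at (.5406,.0451), exactly at home. Now I go over the ring.

play_rows(
  rows=[
    [[0,0.08,-0.14],[0,0.004,0]],
    [[0,0.16,-0.28],[0,0.008,0]],
    [[0,0.28,-0.4],[0.006,0.008,-0.009]],
    [[0,0.42,-0.5],[0.006,0.008,-0.009]],
    [[0.01,0.57,-0.54],[0.006,0.008,-0.009]],
    [[0.01,0.72,-0.54],[0.006,0.008,-0.009]],
    [[0.01,0.85,-0.54],[0.006,0.008,-0.009]],
    [[0.01,0.92,-0.54],[0.006,0.008,-0.009]],
    [[0.01,0.92,-0.54],[0.006,0.008,-0.009]],
    [[0.01,0.92,-0.54],[0.006,0.008,-0.009]],
  ],
)

```text
time: 6.33
tool_pos: [0.6322, 0.1716, 0.3928]
tcp_rot: [-0.956, -2.98, 0.008]
wrist_force: [-0.5, 0.4, 0.2]
width: 0.998
grip_force: 0.0
```

```bash
python3 - <<'E'
from h import *
import pickle
T,s=toolT(); c=cams.read_camera("wrist"); pickle.dump((T,c),open("c3.pkl","wb"))
print(s["time"],s["tool_pos"],T[:3,0],T[:3,2])
cv2.imwrite("pics/w3.png",cv2.resize(c["image"],(800,600),interpolation=cv2.INTER_CUBIC)[:,:,::-1])
E
```

```text
6.3333 [0.63215465 0.17162215 0.39277655] [-0.81321243  0.58188113  0.00999472] [-0.01302886 -0.0010335  -0.99991459]
```

View pics/w3.png

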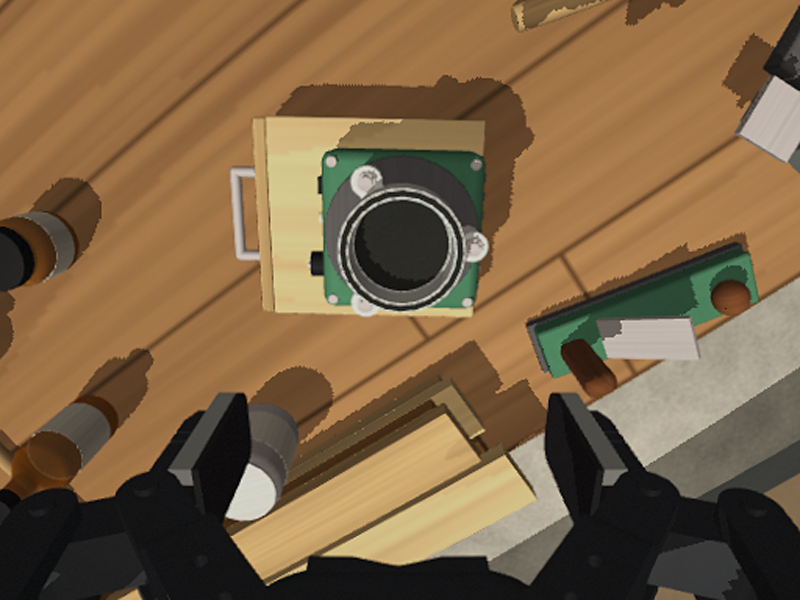

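The ring's outer rim spans columns 337–466 and rows 188–311 (centre about (402,249)), and the drawer is shut. I check the pose reading noise and fit the ring.

```bash
python3 - <<'E'
from h import *
import pickle
from scipy.optimize import least_squares
Ts=[]
for i in range(5):
    T,s=toolT(); Ts.append(T); print(s["tool_pos"].round(4),T[:3,0].round(4),T[:3,2].round(4)); c=cams.read_camera("wrist")
T0,c=pickle.load(open("c3.pkl","rb")); k=1.5625
Tm=np.eye(4); Tm[:3,:3]=R.from_matrix([t[:3,:3] for t in Ts]).mean().as_matrix(); Tm[:3,3]=np.mean([t[:3,3] for t in Ts],0)
th=np.linspace(0,2*np.pi,72)
for T in (T0,Tm):
    C=T@np.array(c["mount"])
    def f(p):
        q=np.array([proj(c,(p[0]+.0445*np.cos(t),p[1]+.0445*np.sin(t),.189),C)*k for t in th]); return np.r_[q.min(0),q.max(0)]-[337,188,466,311]
    s=least_squares(f,[.63,.17]); print(s.x,s.fun.round(1), onz(c,402/k,249/k,.189,C)[:2])
    g=lambda u,v,z: onz(c,u/k,v/k,z,C)[:2].round(4)
    print("stand corners->centre",(g(267,118,.07)+g(485,121,.07)+g(275,311,.07)+g(473,317,.07))/4)
E
```

```text
[0.6319 0.1707 0.3937] [-0.8126  0.5828  0.0091] [-0.012  -0.0011 -0.9999]
[0.6319 0.1702 0.3946] [-0.8121  0.5834  0.0082] [-1.070e-02 -9.000e-04 -9.999e-01]
[0.6319 0.1699 0.3953] [-0.8118  0.5839  0.0074] [-9.5e-03 -6.0e-04 -1.0e+00]
[0.632  0.1697 0.3959] [-0.8116  0.5842  0.0068] [-8.7e-03 -4.0e-04 -1.0e+00]
[0.6321 0.1697 0.3963] [-0.8115  0.5843  0.0064] [-8.e-03 -2.e-04 -1.e+00]
[0.63415305 0.17227242] [-0.7 -1.9  0.7  2.3] [0.63268115 0.17378632]
stand corners->centre [0.620275 0.152525]
[0.6350805  0.17048095] [-0.2 -1.5  0.2  1.8] [0.63362972 0.17197402]
stand corners->centre [0.62145  0.150775]
```

play_rows(
  rows=[
    [[-0.05,-0.1,0],[0,0,0]],
    [[-0.1,-0.25,0],[0,0,0]],
    [[-0.15,-0.4,0],[0,0,0]],
    [[-0.2,-0.55,0],[0,0,0]],
    [[-0.25,-0.7,0],[0,0,0]],
    [[-0.3,-0.85,0],[0,0,0]],
    [[-0.3,-0.98,0],[0,0,0]],
  ],
)

```text
time: 7.22
tool_pos: [0.5498, -0.0754, 0.3972]
tcp_rot: [-0.964, -2.984, 0.005]
wrist_force: [-0.4, -0.5, 0.1]
width: 0.998
grip_force: 0.0
```

play_rows(
  rows=[
    [[-0.05,-0.15,0],[0,0,0]],
    [[-0.1,-0.3,0],[0,0,0]],
    [[-0.15,-0.45,0],[0,0,0]],
    [[-0.2,-0.6,0.1],[0,0,0]],
    [[-0.25,-0.75,0.2],[0,0,0]],
    [[-0.28,-0.87,0.3],[0,0,0]],
    [[-0.3,-0.95,0.4],[0,0,0]],
    [[-0.3,-0.98,0.5],[0,0,0]],
    [[-0.3,-0.98,0.5],[0,0,0]],
    [[-0.3,-0.98,0.5],[0,0,0]],
    [[-0.3,-0.98,0.5],[0,0,0]],
    [[-0.3,-0.98,0.5],[0,0,0]],
    [[-0.3,-0.98,0.5],[0,0,0]],
    [[-0.3,-0.98,0.5],[0,0,0]],
  ],
)

```text
time: 8.38
tool_pos: [0.4689, -0.3145, 0.2748]
tcp_rot: [-0.959, -2.987, 0.006]
wrist_force: [0.2, 0.7, 0.1]
width: 1.002
grip_force: 0.0
```

```bash
python3 - <<'E'
from h import *
import pickle
T,s=toolT(); c=cams.read_camera("wrist"); pickle.dump((T,c),open("c4.pkl","wb"))
print(s["time"],s["tool_pos"],T[:3,0],T[:3,2],s["q"].round(3)); 
cv2.imwrite("pics/w4.png",cv2.resize(c["image"],(800,600),interpolation=cv2.INTER_CUBIC)[:,:,::-1])
T,s=toolT();print(s["tool_pos"],T[:3,2])
E
```

```text
8.3833 [ 0.46892718 -0.31453399  0.27476022] [-0.81303977  0.58220119  0.00284803] [-0.00500653 -0.00209983 -0.99998526] [-0.632  0.033  1.787 -0.005  1.324 -1.58 ]
[ 0.468684   -0.31449321  0.27428761] [-0.00565576 -0.00165687 -0.99998263]
```

View pics/w4.png

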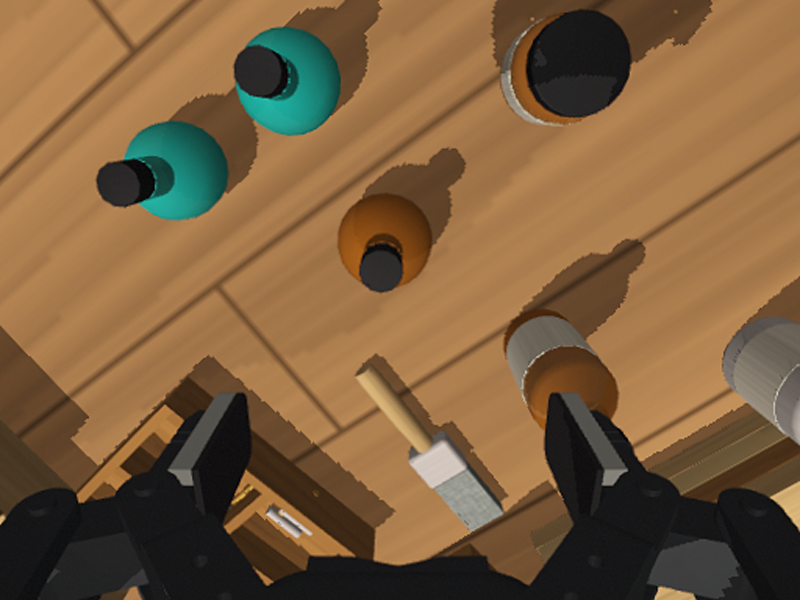

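The amber flask is under the tool, cap top at (381,270) and belly at (385,240). The neighbours (tall bottle at (560,370), jar at (570,65), turquoise flasks) leave room for the fingers.

```bash
python3 - <<'E'
from h import *
import pickle
T,c=pickle.load(open("c4.pkl","rb")); C=T@np.array(c["mount"]); k=1.5625
cap=onz(c,381/k,270/k,.118,C); b=onz(c,385/k,240.5/k,.034,C); print(cap,b)
print("tall",onz(c,590/k,385/k,.14,C))
F=(cap[:2]+b[:2])/2; print(F); print(rel(0,(F[0],F[1],.13),yQ=144.3),rel(0,(F[0],F[1],.076),yQ=144.3))
E
```

```text
[ 0.4650301  -0.32390302  0.118     ] [ 0.46561932 -0.32414959  0.034     ]
tall [ 0.59108975 -0.25967122  0.14      ]
[ 0.46532471 -0.3240263 ]
(array([-0.013, -0.036,  0.577]), array([-0.006, -0.005,  0.002])) (array([-0.014, -0.035,  0.793]), array([-0.006, -0.005,  0.002]))
```

play_rows(
  rows=[
    [[-0.01,-0.03,0.1],[-0.006,-0.005,0]],
    [[-0.01,-0.035,0.2],[-0.006,-0.005,0]],
    [[-0.01,-0.035,0.3],[-0.006,-0.005,0]],
    [[-0.01,-0.035,0.4],[-0.006,-0.005,0]],
    [[-0.01,-0.035,0.5],[-0.006,-0.005,0]],
    [[-0.01,-0.035,0.56],[-0.006,-0.005,0]],
    [[-0.01,-0.035,0.56],[-0.006,-0.005,0]],
    [[-0.01,-0.035,0.56],[-0.006,-0.005,0]],
    [[-0.01,-0.035,0.56],[-0.006,-0.005,0]],
  ],
)

```text
time: 9.18
tool_pos: [0.4646, -0.3239, 0.1343]
tcp_rot: [-0.962, -2.991, 0.0]
wrist_force: [-0.2, 0.2, 0.0]
width: 1.003
grip_force: 0.0
```

```bash
python3 - <<'E'
from h import *
T,s=toolT(); print(s["tool_pos"],T[:3,2]); print(rel(0,(.4653,-.324,.075),yQ=144.3))
E
```

```text
[ 0.46456721 -0.32386211  0.13425669] [-2.68417237e-05 -5.04610066e-05 -9.99999998e-01]
(array([-0.003,  0.001,  0.237]), array([-0.   ,  0.   ,  0.001]))
```

play_rows(
  rows=[
    [[0,0,0.06],[0,0,0]],
    [[0,0,0.12],[0,0,0]],
    [[0,0,0.18],[0,0,0]],
    [[-0.003,0,0.235],[0,0,0]],
    [[-0.003,0,0.235],[0,0,0]],
    [[-0.003,0,0.235],[0,0,0]],
  ],
)

```text
time: 9.68
tool_pos: [0.4646, -0.3241, 0.0751]
tcp_rot: [-0.962, -2.989, -0.001]
wrist_force: [0.1, -0.4, -0.3]
width: 1.0
grip_force: 0.0
```

play_rows(
  rows=[
    [[0,0,0],[0,0,0]],
    [[0,0,0],[0,0,0]],
    [[0,0,0],[0,0,0]],
    [[0,0,0],[0,0,0]],
    [[0,0,0],[0,0,0]],
    [[0,0,0],[0,0,0]],
    [[0,0,0],[0,0,0]],
    [[0,0,0],[0,0,0]],
  ],
  claw=-1,
  newtons=80,
)

```text
time: 10.35
tool_pos: [0.4645, -0.3243, 0.0748]
tcp_rot: [-0.962, -2.99, -0.0]
wrist_force: [-1.6, -0.3, 6.0]
width: 0.297
grip_force: 78.3
```

play_rows(
  rows=[
    [[0,0,-0.02],[0,0,0]],
    [[0,0,-0.06],[0,0,0]],
    [[0,0,-0.12],[0,0,0]],
    [[0,0,-0.2],[0,0,0]],
    [[0,0,-0.3],[0,0,0]],
    [[0,0,-0.4],[0,0,0]],
    [[0,0,-0.5],[0,0,0]],
    [[0,0,-0.6],[0,0,0]],
    [[0,0,-0.7],[0,0,0]],
    [[0,0,-0.8],[0,0,0]],
    [[0,0,-0.88],[0,0,0]],
    [[0,0,-0.94],[0,0,0]],
    [[0,0,-0.98],[0,0,0]],
    [[0,0,-0.98],[0,0,0]],
  ],
)

```text
time: 11.52
tool_pos: [0.4652, -0.3245, 0.3217]
tcp_rot: [0.962, 2.989, -0.001]
wrist_force: [-0.2, -0.6, -3.1]
width: 0.293
grip_force: 78.6
```

play_rows(
  rows=[
    [[0.01,0.03,0],[0,0,0]],
    [[0.02,0.08,0],[0,0,0]],
    [[0.05,0.16,0],[0,0,0]],
    [[0.08,0.26,0],[0,0,0]],
    [[0.11,0.36,0],[0,0,0]],
    [[0.14,0.46,0],[0,0,0]],
    [[0.17,0.56,0],[0,0,0]],
    [[0.2,0.66,0],[0,0,0]],
    [[0.23,0.76,0],[0,0,0]],
    [[0.26,0.84,0],[0,0,0]],
    [[0.28,0.91,0],[0,0,0]],
    [[0.3,0.96,0],[0,0,0]],
    [[0.3,0.98,0],[0,0,0]],
  ],
)

```text
time: 12.6
tool_pos: [0.5458, -0.0783, 0.3174]
tcp_rot: [-0.957, -2.986, -0.002]
wrist_force: [-1.1, 0.5, -2.3]
width: 0.295
grip_force: 78.8
```

play_rows(
  rows=[
    [[0.01,0.03,0],[0,0,0]],
    [[0.02,0.08,0],[0,0,0]],
    [[0.05,0.16,0],[0,0,0]],
    [[0.08,0.26,0],[0,0,0]],
    [[0.11,0.36,0],[0,0,0]],
    [[0.14,0.46,0],[0,0,0]],
    [[0.17,0.56,0],[0,0,0]],
    [[0.2,0.66,0],[0,0,0]],
    [[0.23,0.76,0],[0,0,0]],
    [[0.26,0.84,0],[0,0,0]],
    [[0.28,0.91,0],[0,0,0]],
    [[0.3,0.96,0],[0,0,0]],
    [[0.31,0.98,0],[0,0,0]],
    [[0.31,0.98,0],[0,0,0]],
    [[0.31,0.98,0],[0,0,0]],
    [[0.31,0.98,0],[0,0,0]],
    [[0.31,0.98,0],[0,0,0]],
  ],
)

```text
time: 14.02
tool_pos: [0.6263, 0.1618, 0.3194]
tcp_rot: [-0.964, -2.988, -0.001]
wrist_force: [0.3, 0.0, -2.5]
width: 0.298
grip_force: 78.9
```

```bash
python3 - <<'E'
from h import *
import pickle
T,s=toolT(); c=cams.read_camera("wrist"); pickle.dump((T,c),open("c5.pkl","wb"))
print(s["time"],s["tool_pos"],T[:3,0],T[:3,2],s["wrist_force"]); print(rel(0,(.634,.172,.32),yQ=144.3))
t=cams.read_camera("top"); z=cams.read_camera("scene")
a=np.hstack([cv2.resize(c["image"],(400,300)),cv2.resize(z["image"][150:270,240:400],(400,300),interpolation=cv2.INTER_CUBIC)])
cv2.imwrite("pics/w5.png",a[:,:,::-1])
E
```

```text
14.0167 [0.62632095 0.16178162 0.3194364 ] [-0.81146316  0.58439984  0.00209104] [-1.86037161e-03  9.94882796e-04 -9.99997775e-01] [ 0.28039536  0.04039105 -2.50706917]
(array([-0.001,  0.051, -0.002]), array([-0.   , -0.003, -0.001]))
```

View pics/w5.png

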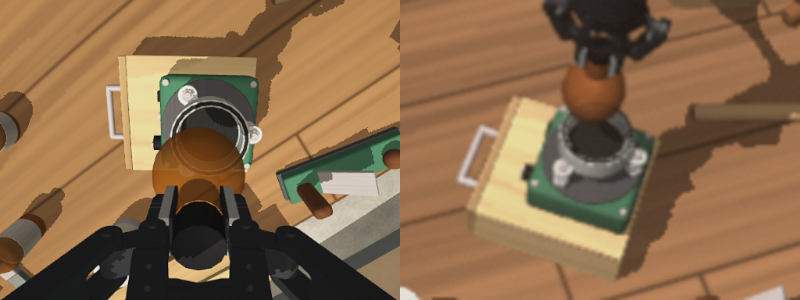

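The flask hangs upright in the grip above the shaker, with the ring at left panel (210,130) and the drawer still shut. I check the predicted rim against this picture.

```bash
python3 - <<'E'
from h import *
import pickle
T,c=pickle.load(open("c5.pkl","rb")); C=T@np.array(c["mount"]); th=np.linspace(0,2*np.pi,90)
im=c["image"][100:220,190:350]; im=cv2.resize(im,(800,600),interpolation=cv2.INTER_CUBIC)
for r,col in ((.0445,(255,0,0)),(.0365,(255,255,0))):
    q=np.array([(proj(c,(.634+r*np.cos(t),.172+r*np.sin(t),.189),C)-[190,100])*5+2 for t in th]); cv2.polylines(im,[q.astype(np.int32)],True,col,1)
cv2.imwrite("pics/w6.png",im[:,:,::-1])
E
```

```text
(no output)
```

View pics/w6.png

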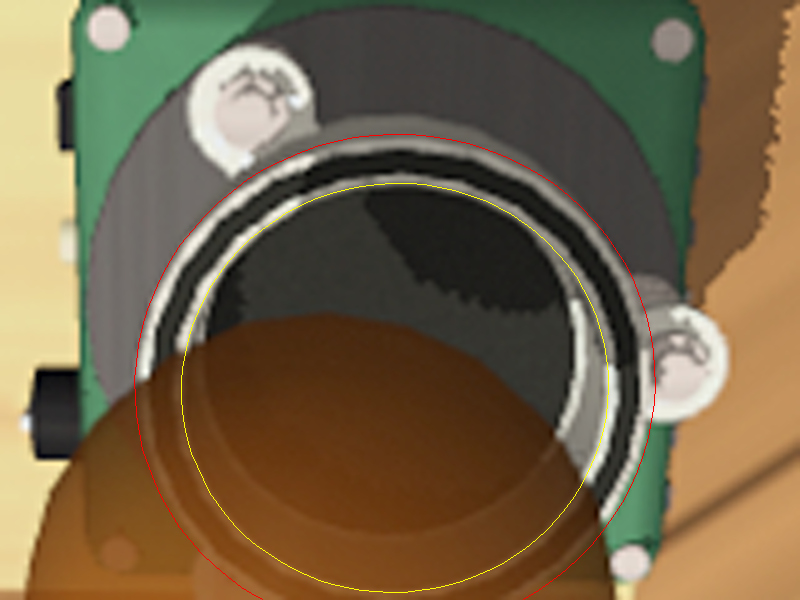

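The predicted rim (red and yellow) matches the image to about 1 mm, so I go to (.634,.172) and descend.

play_rows(
  rows=[
    [[0,0.025,0],[0,0,0]],
    [[0,0.05,0],[0,-0.003,0]],
    [[0,0.05,0],[0,-0.003,0]],
    [[0,0.05,0.04],[0,-0.003,0]],
    [[0,0.05,0.08],[0,-0.003,0]],
    [[0,0.05,0.12],[0,-0.003,0]],
    [[0,0.05,0.16],[0,-0.003,0]],
    [[0,0.05,0.16],[0,-0.003,0]],
    [[0,0.05,0.16],[0,-0.003,0]],
    [[0,0.05,0.16],[0,-0.003,0]],
  ],
)

```text
time: 15.0
tool_pos: [0.6336, 0.173, 0.2792]
tcp_rot: [-0.963, -2.99, 0.0]
wrist_force: [0.3, -0.9, -2.1]
width: 0.296
grip_force: 79.0
```

```bash
python3 - <<'E'
from h import *
T,s=toolT(); print(s["time"],s["tool_pos"],T[:3,2],s["wrist_force"]); print(rel(0,(.634,.172,.24),yQ=144.3))
E
```

```text
15.0 [0.63364378 0.17303747 0.2791824 ] [-1.66654249e-04 -1.92855745e-05 -9.99999986e-01] [ 0.31408455 -0.90628275 -2.13106781]
(array([-0.004, -0.003,  0.157]), array([-0., -0.,  0.]))
```

play_rows(
  rows=[
    [[-0.004,-0.003,0.03],[0,0,0]],
    [[-0.004,-0.003,0.06],[0,0,0]],
    [[-0.004,-0.003,0.09],[0,0,0]],
    [[-0.004,-0.003,0.11],[0,0,0]],
    [[-0.004,-0.003,0.13],[0,0,0]],
    [[-0.004,-0.003,0.14],[0,0,0]],
    [[-0.004,-0.003,0.14],[0,0,0]],
  ],
)

```text
time: 15.58
tool_pos: [0.6335, 0.1718, 0.243]
tcp_rot: [-0.962, -2.989, 0.001]
wrist_force: [0.8, -0.0, -3.0]
width: 0.293
grip_force: 79.0
```

play_rows(
  rows=[
    [[0,0,0.01],[0,0,0]],
    [[0,0,0.02],[0,0,0]],
    [[0,0,0.03],[0,0,0]],
    [[0,0,0.04],[0,0,0]],
    [[0,0,0.04],[0,0,0]],
  ],
)

```text
time: 16.0
tool_pos: [0.6343, 0.1722, 0.236]
tcp_rot: [0.962, 2.989, 0.002]
wrist_force: [-3.3, -0.5, 8.4]
width: 0.294
grip_force: 79.8
```

play_rows(
  rows=[
    [[0,0,0.01],[0,0,0]],
    [[0,0,0.02],[0,0,0]],
    [[0,0,0.03],[0,0,0]],
    [[0,0,0.03],[0,0,0]],
    [[0,0,0.03],[0,0,0]],
  ],
)

```text
time: 16.42
tool_pos: [0.6344, 0.1721, 0.2303]
tcp_rot: [0.962, 2.989, 0.002]
wrist_force: [-6.2, 0.4, 11.2]
width: 0.298
grip_force: 80.3
```

play_rows(
  rows=[
    [[0,0,0.01],[0,0,0]],
    [[0,0,0.02],[0,0,0]],
    [[0,0,0.025],[0,0,0]],
    [[0,0,0.025],[0,0,0]],
    [[0,0,0.025],[0,0,0]],
  ],
)

```text
time: 16.83
tool_pos: [0.6344, 0.1722, 0.2252]
tcp_rot: [0.962, 2.988, 0.003]
wrist_force: [-6.7, -1.0, 14.6]
width: 0.299
grip_force: 81.1
```

play_rows(
  rows=[
    [[0.002,0,0.005],[0,0,0]],
    [[0.002,0,0.01],[0,0,0]],
    [[0.002,0,0.01],[0,0,0]],
    [[0.002,0,0.01],[0,0,0]],
    [[0.002,0,0.01],[0,0,0]],
  ],
)

```text
time: 17.25
tool_pos: [0.6345, 0.1722, 0.2248]
tcp_rot: [0.961, 2.986, 0.003]
wrist_force: [-9.4, -1.6, 20.5]
width: 0.297
grip_force: 81.6
```

play_rows(
  rows=[
    [[0,0,0],[0,0,0]],
    [[0,0,0],[0,0,0]],
    [[0,0,0],[0,0,0]],
    [[0,0,0],[0,0,0]],
    [[0,0,0],[0,0,0]],
    [[0,0,0],[0,0,0]],
    [[0,0,0],[0,0,0]],
    [[0,0,0],[0,0,0]],
    [[0,0,0],[0,0,0]],
    [[0,0,0],[0,0,0]],
    [[0,0,0],[0,0,0]],
    [[0,0,0],[0,0,0]],
  ],
)

```text
time: 18.25
tool_pos: [0.6345, 0.1722, 0.2247]
tcp_rot: [0.961, 2.986, 0.003]
wrist_force: [-8.1, -1.5, 19.5]
width: 0.291
grip_force: 81.6
```

```bash
python3 - <<'E'
from h import *
T,s=toolT(); print(s["time"],s["tool_pos"],T[:3,2],s["wrist_force"])
c=cams.read_camera("wrist"); z=cams.read_camera("scene")
a=np.hstack([cv2.resize(c["image"],(400,300)),cv2.resize(z["image"][150:270,240:400],(400,300),interpolation=cv2.INTER_CUBIC)])
cv2.imwrite("pics/w7.png",a[:,:,::-1])
E
```

```text
18.25 [0.63449878 0.17220225 0.22472071] [ 4.68243210e-03  6.13973280e-04 -9.99988849e-01] [-8.14295005 -1.4616213  19.49252778]
```

View pics/w7.png

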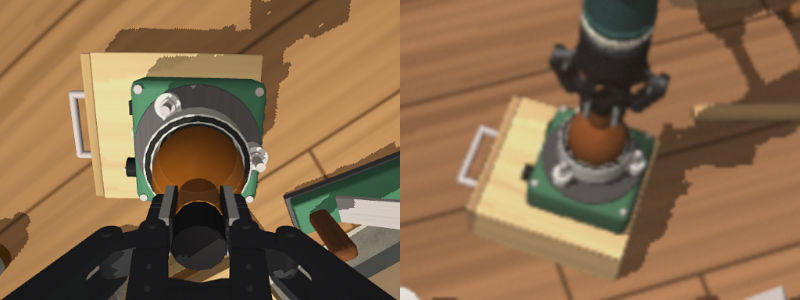

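The flask sits in the ring (left panel (200,155), right panel (598,140)), pressed to the stop, and the drawer is shut. The force has been steady at about 19.5 N, so I hand in.

```bash
python3 -c "
from workcell import bot
print(bot.finish_job())"
```

```text
the job is handed in; nothing more can be done
None
```

I handed the job in with the drawer pushed home and the flask upright in the ring cradle, held down on its stop at a steady 19.5 N or so; no other thing on the bench was touched, and no verdict came back.

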